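# Interlock gel casting trays for storage

## Task

Put the three amber gel casting trays away interlocked in the white dish. Slide the loose open-up tray, without lifting it off the dish, close up against the open-up tray that stands in the corner, wall to wall and with their ends level; then lay the third tray, open side down, over the pair so that it sits fully down with one of its walls inside each of them and its ends level with theirs. Set it down gently rather than dropping it, let the corner tray stay in its corner, and leave the tip box, the bottles and the comb where they are.

Things in the scene. Friction and masses are not known exactly. Their poses are not given: they have to be found in the camera images.
- dish: white plastic lab dish, fixed; inside 210 mm (its x) by 270 mm (its y), walls 5 mm plus a thin 8 mm lip outside, floor 4 mm thick, rim top 22 mm above the bench. Origin: centre of its underside, on the bench; +x is its side away from the robot, +y to the robot's left. The upright inner faces of its rim are at x = +-105 mm and y = +-135 mm
- dish_floor (a point): centre of the dish's floor, 4 mm above the bench, axes as the dish
- tray_corner_center (a point): amber acrylic gel casting tray: a channel open at both ends, 100 mm long (its x), 62 mm wide outside (its y), 26 mm high, base and both side walls 5 mm thick (52 mm inside, comb slots in the walls do not matter), about 65 g. Lies open side up in the dish's far left corner (+x, +y), 9 to 13 mm from the far rim, 1 to 3 mm from the left rim, square to them. Point: its centre, 13 mm above its underside, z up
- tray_loose_center (a point): second tray, same make and size as the corner tray, lying open side up, loose and askew on the dish floor to the right (-y) of the corner tray; a light push slides it. Point: its centre, 13 mm above its underside; x along its length, y across its width, z up
- tray_top_center (a point): third tray, same size, open side down on the bench left or right of the dish: base on top, walls standing on the bench. Point: its centre, 13 mm above the bench; x along its length, y across, z up. Can be gripped from above across its 62 mm width
- tray_top_base (a point): centre of the third tray's flat upper face, 26 mm above its wall edges. Interlocked, those edges stand on the bases of the pair, so this face is 31 mm above the dish floor; the walls straddle the pair's two touching walls (10 mm together) with 21 mm play each way, and outside each there are 26 mm of room for a finger before the pair's outer wall
- tip_box: closed white and blue pipette tip box, 118 x 80 x 62 mm, loose, on the bench on the other side of the dish from the third tray; origin: centre of its underside. To be left alone
- bottle_a: small reagent bottle with orange cap, 44 mm across, 92 mm high, loose, beyond the dish on the left; origin: centre of its underside. To be left alone
- bottle_b: small reagent bottle with orange cap, 44 mm across, 92 mm high, loose, beyond the dish on the right; origin: centre of its underside. To be left alone
- comb: white gel comb, 84 mm long (its y), 25 mm wide, 6 mm thick, loose, flat on the bench beyond the dish; origin: on the underside of its back bar. To be left alone
Mind the look-alikes: they are no part of the job. Leave any black look-alike of the part that bears tray_top_center alone. What is shaped like the part that bears tray_loose_center but yellow is not meant.

How it is judged:
By the outcome, as a careful person would: the job done as asked, in the order asked, and still so for the second after the job is handed in, with the robot touching nothing.
It also fails if it takes over 64 s, if anything falls off the work surface, if the arm or the gripper's body presses on something with over 40 N, if the wrist force passes 120 N, or if a joint passes its speed limit or range.

## Robot

A 6-joint arm with a two-finger parallel gripper is mounted at the origin on the work surface. World frame = base frame: x ahead of the robot, y to its left, z up, the work surface at z = 0. Lengths are in mm, angles in degrees, forces in N, time in s.
With the tool pointing down it reaches from about 300 to 850 mm from the base axis. Payload 4.2 kg.
Tool frame: the origin (TCP) lies between the finger pads; the fingertips stand 22 mm ahead of it and the grasp point (between the pads) lies 3 mm ahead of it; z points along the fingers, y is the direction in which the jaws open and shut (so a half turn about z gives the same grasp; the last joint's range is limited). The gripper opens to 91 mm and grips with 3 to 60 N. Pads are 32 mm wide; open, the fingers measure 118 mm over their backs; the gripper's body (76 mm by 178 mm) begins 60 mm behind the grasp point.
Start: joints at [-66.291, 18.312, 89.639, -0, 72.044, -1.146], TCP at [241.689, -521.754, 235.976] pointing down, gripper open.
Joint ranges: [-177.97, 177.97], [-48.28, 115.42], [12.27, 149.76], [-77.06, 257.06], [2.81, 150.46], [-146.56, 146.56]. Speed limits (degrees/s): [147.25, 147.25, 180, 180, 180, 180].

## Interface

Orientations are given as [roll, pitch, yaw] about the fixed x, y, z axes, in that order (R = Rz(yaw) Ry(pitch) Rx(roll)).
In Python, from workcell import * gives the robot as it stands.
- The arm moves only by the shell command python3 -m jog 'ROWS' [OPENING] [FORCE]. ROWS is text: rows parted by semicolons, each of 6 numbers parted by spaces: the shift along the tool's x, y, z in units of 0.5 m (1.0 is 0.5 m), then the turn, a rotation vector about the tool's x, y, z in units of pi/2 rad (1.0 is pi/2 rad). A call has 1 to 20 rows; each row is the pose to reach, as a shift and turn from the pose measured when the call began, along the tool's axes at that moment; what a row does not reach only later rows make up. A row lasts 1/12 s, in which the tool goes at most 41.7 mm and 7.16 degrees, less where a joint would pass 70% of its speed; a pose out of reach is approached as far as the arm can. A call with a number of a shift or a turn outside -1 to 1 is refused whole. A call with a gripper value outside its range is refused whole. OPENING is the opening, from -1 (shut) to 1 (fully open), set as the call begins (- or left out, the last holds). The fingers move at their own pace and stop on an object; FORCE is the grip in N (left out, the last holds). Time passes only in rows, so rows that repeat a pose let the fingers close. It gives the time, the measured TCP pose, the force and the opening at its end, in the units of the state.
- state(): the state, without advancing time (a new reading comes with each control period).
- grab_frame(name): name is "side" or "top" or "wrist"; returns the picture (384x512x3 uint8, red, green, blue); there is no depth.
- calibration(name): a dict with "mtx" (3x3 intrinsics, pixels), "distortion" ([k1, k2, p1, p2, k3] as OpenCV has them; the pictures are not rectified), "rvec" (rotation vector, rad) and "tvec" (3), from world to camera coordinates, as OpenCV has them. Camera axes: x right, y down, z forward; pixel columns grow to the right and rows downward; lengths in mm; the calibration is good to about 2 mm. A picture is of the moment at which its call begins: read the wrist's pose just before it. calibration takes no time and is no camera call; for the wrist camera it gives the pose at the moment of the call.
- job_done(): hands the job in, once; it reports no verdict.
Trained networks look in the newest picture that a camera, given by its name, has taken for a name from the list of things; names that differ only in an ending like _2 or _b are one class to them, and where a whole thing is asked for, a point or a joint stands for the part that bears it (a point fixed in the world has none). Each returns a list of dicts, best first, with "confidence" (0 to 1); they miss things now and then, are a little off and sometimes report something else, mostly with a low value. They report only what shows in the picture. A call takes as long as a camera call. They do not tell look-alikes from the thing itself.
- spot_in(query, camera): "rect" ([left, top, right, bottom] in pixels, round what is visible of it).
- tip_of(query, camera): "location" ([column, row] in pixels: a listed point, or the origin of a listed thing).
The state is a dict: "time_s": time; "qpos": joint angles; "qvel": joint speeds; "effort": joint torques, N m; "ee_pos": TCP position; "ee_rot": TCP orientation; "force": force on the tool from outside, world axes, zero at the start; "torque": the same for the moment, N m; "gripper_width": finger opening in mm.
Only numpy, scipy, OpenCV 4.12 (cv2) and the standard library are available. Lean on these libraries where they do the work, as an engineer would, in place of code of your own. Each camera call takes 0.05 s, during which the arm holds its last target. There are 200 camera calls.

## Working session

There is one attempt and no reset: what is moved stays moved. The work goes in short steps, Python scripts to look and compute and a shell command to move; the robot and the scene stay as the last step left them, time stands still between calls to the robot, and variables do not carry over. Pictures are saved under pics/ and viewed, about 8 in all and at most 12, crops included, and the job is handed in when it is done.

```bash
mkdir -p pics; ls; cat > h.py <<'E'
from workcell import *
import numpy as np, cv2
from scipy.spatial.transform import Rotation as R
def ray(cam,px,cal=None):
    c=cal or calibration(cam); K=np.array(c["mtx"],float); d=np.array(c["distortion"],float)
    n=cv2.undistortPoints(np.array(px,float).reshape(-1,1,2),K,d).reshape(-1,2)
    Rm=cv2.Rodrigues(np.array(c["rvec"],float))[0]; t=np.array(c["tvec"],float).ravel()
    return -Rm.T@t, np.c_[n,np.ones(len(n))]@Rm
def atz(cam,px,z,cal=None):
    o,v=ray(cam,px,cal); return o+v*((z-o[2])/v[:,2])[:,None]
def proj(cam,P,cal=None):
    c=cal or calibration(cam)
    return cv2.projectPoints(np.array(P,float).reshape(-1,1,3),np.array(c["rvec"],float),np.array(c["tvec"],float),np.array(c["mtx"],float),np.array(c["distortion"],float))[0].reshape(-1,2)
def save(img,name,box=None,s=1):
    if box: img=img[box[1]:box[3],box[0]:box[2]]
    cv2.imwrite("pics/"+name,cv2.resize(img[:,:,::-1],None,fx=s,fy=s,interpolation=cv2.INTER_CUBIC))
E
python3 - <<'E'
from h import *
im=grab_frame("top"); save(im,"top0.png",s=1.5)
Z={"dish_floor":4,"tray_corner_center":17,"tray_loose_center":17,"tray_top_center":13,"tray_top_base":26,"tip_box":0,"bottle_a":0,"bottle_b":0,"comb":0}
for q,z in Z.items():
    for r in tip_of(q,"top")[:4]: print(q,round(r["confidence"],2),np.round(r["location"]),np.round(atz("top",r["location"],z)[0]))
im=grab_frame("side"); save(im,"side0.png",s=1.5)
c=calibration("top");print(ray("top",[256,192])[0],ray("side",[256,192])[0])
print(state()["ee_pos"],state()["ee_rot"],state()["time_s"])
E
```

```text
pics
dish_floor 0.7 [269. 179.] [552. -15.   4.]
dish_floor 0.55 [353. 125.] [ 706. -275.    4.]
tray_corner_center 0.9 [231. 160.] [610.  92.  17.]
tray_loose_center 0.96 [312.  99.] [ 788. -156.   17.]
tray_loose_center 0.92 [397. 309.] [ 175. -336.   17.]
tray_loose_center 0.85 [261. 177.] [555.   6.  17.]
tray_top_center 0.95 [144. 211.] [473. 342.  13.]
tray_top_center 0.94 [118. 162.] [620. 416.  13.]
tray_top_center 0.93 [132. 314.] [195. 369.  13.]
tray_top_center 0.42 [269. 178.] [554. -17.  13.]
tray_top_base 0.97 [120. 165.] [608. 408.  26.]
tray_top_base 0.95 [133. 314.] [195. 365.  26.]
tip_box 0.56 [387. 201.] [ 473. -351.    0.]
bottle_a 0.74 [352. 127.] [ 703. -272.    0.]
bottle_a 0.64 [171. 130.] [716. 267.   0.]
bottle_b 0.74 [352. 127.] [ 703. -272.    0.]
bottle_b 0.64 [171. 130.] [716. 267.   0.]
comb 0.71 [238. 111.] [767.  64.   0.]
[ 255.86576058   51.3398378  1164.0528656 ] [ 52.7944628  499.90379233 712.04918808]
[ 241.69565956 -521.75129328  235.96671717] [ 1.79994709e+02 -1.08297055e-03  2.48555044e+01] 0.55
```

View pics/top0.png

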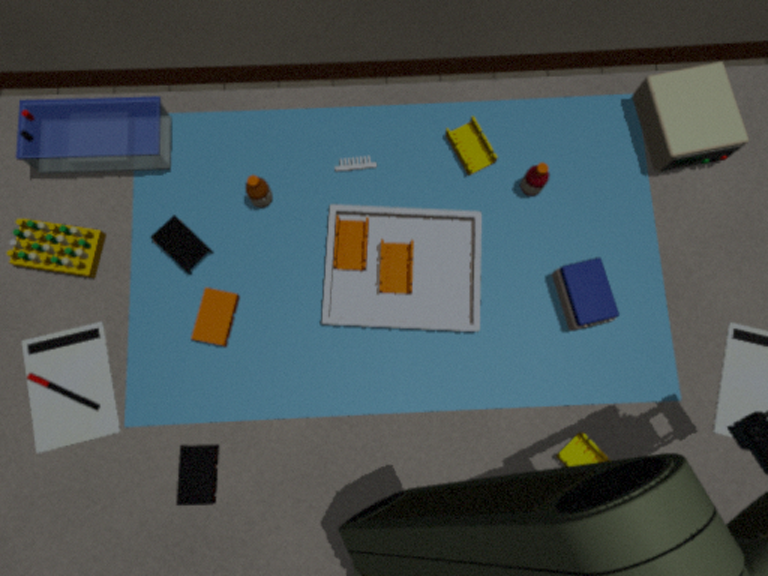

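View pics/side0.png

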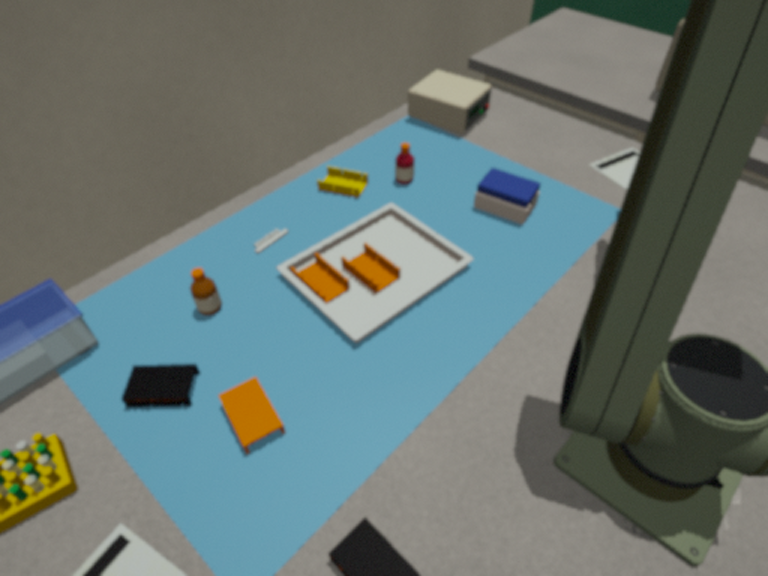

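The pictures (top image in 512-px coordinates) show these candidates:
- **Loose tray:** amber in the dish at (264,178). The yellow ones at (312,99) and (397,309) are look-alikes.
- **Third tray:** amber at (144,211). The black ones at (118,162) and (132,314) are look-alikes.
- **Corner tray:** amber at (234,162).

I'm moving above the dish for a close look.

```bash
python3 -m jog '0.98 -0.697 -0.128 0 0 0.276;0.98 -0.697 -0.128 0 0 0.276;0.98 -0.697 -0.128 0 0 0.276;0.98 -0.697 -0.128 0 0 0.276;0.98 -0.697 -0.128 0 0 0.276;0.98 -0.697 -0.128 0 0 0.276;0.98 -0.697 -0.128 0 0 0.276;0.98 -0.697 -0.128 0 0 0.276;0.98 -0.697 -0.128 0 0 0.276;0.98 -0.697 -0.128 0 0 0.276;0.98 -0.697 -0.128 0 0 0.276;0.98 -0.697 -0.128 0 0 0.276;0.98 -0.697 -0.128 0 0 0.276;0.98 -0.697 -0.128 0 0 0.276;0.98 -0.697 -0.128 0 0 0.276;0.98 -0.697 -0.128 0 0 0.276;0.98 -0.697 -0.128 0 0 0.276;0.98 -0.697 -0.128 0 0 0.276'
python3 - <<'E'
from h import *
cal=calibration("wrist")
im=grab_frame("wrist"); save(im,"w1.png",s=1.5)
for q,z in {"dish_floor":4,"tray_corner_center":17,"tray_loose_center":17}.items():
    for r in tip_of(q,"wrist")[:4]: print(q,round(r["confidence"],2),np.round(r["location"]),np.round(atz("wrist",r["location"],z,cal)[0],1))
print(ray("wrist",[256,192],cal)[0], atz("wrist",[[0,0],[511,0],[511,383],[0,383]],4,cal).round())
E
```

```text
time_s: 2.05
ee_pos: [539.3, -0.0, 299.7]
ee_rot: [180.0, 0.1, 0.0]
force: [-0.8, -0.3, -0.1]
gripper_width: 91.1
tray_corner_center 0.82 [186. 114.] [604.5  85.2  17. ]
tray_corner_center 0.34 [256. 156.] [551.8  -3.5  17. ]
tray_loose_center 0.7 [254. 154.] [ 5.548e+02 -2.000e-01  1.700e+01]
[607.52877434  -0.99558069 447.08650594] [[ 750.  320.    4.]
 [ 751. -326.    4.]
 [ 162. -443.    4.]
 [ 163.  436.    4.]]
```

View pics/w1.png

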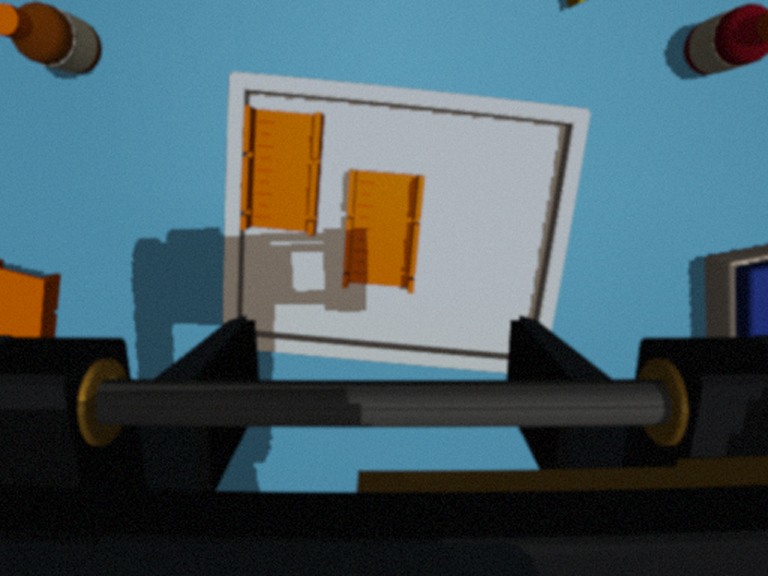

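```bash
cat >> h.py <<'E'
from scipy.optimize import minimize
def boxes(up=True):
    b=lambda x,y,z:np.array([[i,j,k] for i in x for j in y for k in z],float)
    zb=(-13,-8) if up else (8,13)
    return [b((-50,50),(-31,31),zb),b((-50,50),(-31,-26),(-13,13)),b((-50,50),(26,31),(-13,13))]
def sil(cam,p,z,cal,up,shape,s=4):
    m=np.zeros((shape[0]*s,shape[1]*s),np.uint8); c,sn=np.cos(np.radians(p[2])),np.sin(np.radians(p[2]))
    M=np.array([[c,-sn,0],[sn,c,0],[0,0,1]])
    for b in boxes(up):
        q=proj(cam,b@M.T+[p[0],p[1],z],cal); cv2.fillConvexPoly(m,cv2.convexHull(((q+.5)*s*16-8).round().astype(np.int32)),255,shift=4)
    return cv2.resize(m,(shape[1],shape[0]),interpolation=cv2.INTER_AREA)/255.
def amber(im):
    h=cv2.cvtColor(im,cv2.COLOR_RGB2HSV); return ((h[...,0]>=5)&(h[...,0]<=20)&(h[...,1]>150)&(h[...,2]>50))
def fit(cam,im,p0,z,cal,up=True):
    A=amber(im).astype(np.uint8); c=proj(cam,[p0[0],p0[1],z],cal)[0]
    n,l,st,ce=cv2.connectedComponentsWithStats(A)
    k=min([i for i in range(1,n) if st[i,4]>150],key=lambda i:np.hypot(*(ce[i]-c))); T=(l==k).astype(float)
    f=lambda p:np.abs(sil(cam,p,z,cal,up,T.shape)-T).sum()/T.sum()
    best=None
    for dy in (0,-8,8):
        r=minimize(f,[p0[0],p0[1],p0[2]+dy],method="Nelder-Mead",options=dict(initial_simplex=np.array(p0)+[[0,0,dy],[6,0,dy],[0,6,dy],[0,0,dy+5]],xatol=.05,fatol=1e-4))
        if best is None or r.fun<best.fun: best=r
    return best.x.round(1),round(best.fun,3),st[k]
E
python3 - <<'E'
from h import *
for cam in("wrist","top"):
    cal=calibration(cam); im=grab_frame(cam)
    for n,p0,z,up in [("corner",(605,86,0),17,1),("loose",(553,-2,0),17,1)]+([("third",(473,342,-15),13,0)] if cam=="top" else []):
        print(cam,n,*fit(cam,im,p0,z,cal,up))
cal=calibration("wrist")
print(atz("wrist",np.array([[245,92],[570,124],[508,356],[242,335]])/1.5,22,cal).round(1))
E
```

```text
wrist corner [603.7  82.7  -5.7] 0.077 [ 160   71   54   87 3964]
wrist loose [553.7  -0.8  -4.6] 0.06 [ 228  114   54   81 3592]
top corner [606.5  84.   -5.5] 0.911 [222 144  19  36 398]
top loose [1252.1    9.2    1.4] 1.0 [222 144  19  36 398]
top third [472.1 342.  -14.2] 0.132 [128 192  31  38 793]
[[ 668.3  108.8   22. ]
 [ 643.5 -156.3   22. ]
 [ 441.2 -116.4   22. ]
 [ 461.8  124.7   22. ]]
```

```bash
python3 -m jog '-0.138 0.02 0.28 0 0 0.061;-0.138 0.02 0.28 0 0 0.061;-0.138 0.02 0.28 0 0 0.061;-0.138 0.02 0.28 0 0 0.061;-0.138 0.02 0.28 0 0 0.061;-0.138 0.02 0.28 0 0 0.061;-0.138 0.02 0.28 0 0 0.061' -0.2
python3 - <<'E'
from h import *
cal=calibration("wrist"); im=grab_frame("wrist"); save(im,"w2.png",s=1.5)
for n,p0 in [("corner",(604,84,-5)),("loose",(553,-2,-5))]: print(n,*fit("wrist",im,p0,17,cal))
E
```

```text
time_s: 2.93
ee_pos: [473.2, -10.7, 162.2]
ee_rot: [-180.0, -0.3, -5.6]
force: [-0.3, 0.3, 0.9]
gripper_width: 47.8
corner [605.3  82.8  -5.1] 0.041 [  80    0   89  111 8901]
loose [553.6  -0.7  -5.1] 0.045 [ 192   34   78  126 8728]
```

View pics/w2.png

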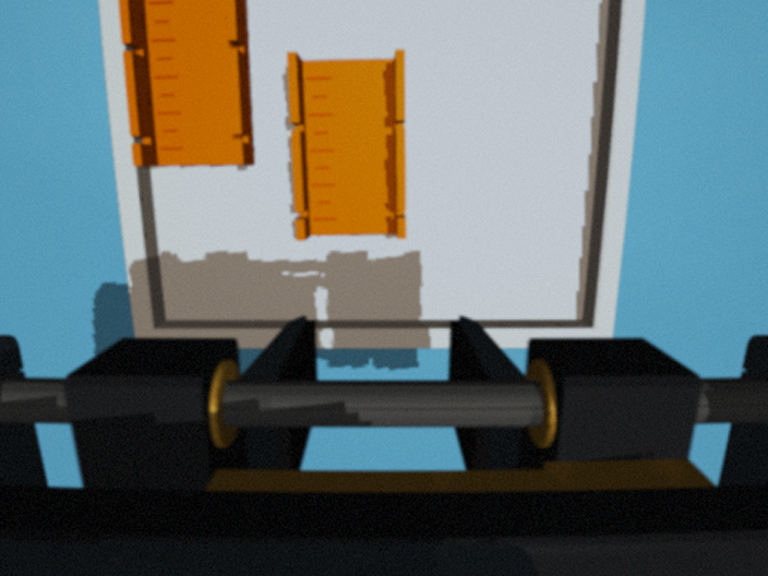

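```bash
python3 -m jog '0.159 0.021 0.1 0 0 -0.006;0.159 0.021 0.1 0 0 -0.006;0.159 0.021 0.15 0 0 -0.006;0.159 0.021 0.18 0 0 -0.006;0.159 0.021 0.21 0 0 -0.006;0.159 0.021 0.235 0 0 -0.006;0.159 0.021 0.25 0 0 -0.006;0.159 0.021 0.255 0 0 -0.006;0.159 0.021 0.255 0 0 -0.006;0.159 0.021 0.255 0 0 -0.006' -0.2 10
python3 -m jog '0 0 0 0 0 0;0 0 0 0 0 0;0 0 0 0 0 0;0 0 0 0 0 0;0 0 0 0 0 0;0 0 0 0 0 0;0 0 0 0 0 0;0 0 0 0 0 0;0 0 0 0 0 0;0 0 0 0 0 0' -1 10
```

```text
time_s: 3.82
ee_pos: [553.9, -28.9, 36.8]
ee_rot: [-180.0, -0.5, -5.0]
force: [0.6, -0.2, 0.3]
gripper_width: 36.4
time_s: 4.65
ee_pos: [553.9, -28.9, 37.0]
ee_rot: [-180.0, -0.5, -5.0]
force: [-1.7, 0.5, 3.2]
gripper_width: 5.0
```

```bash
python3 -m jog '0.02 -0.008 0.001 0 0 0;0.04 -0.016 0.001 0 0 0;0.06 -0.026 0.001 0 0 0;0.075 -0.034 0.001 0 0 0;0.088 -0.038 0.001 0 0 0;0.088 -0.038 0.001 0 0 0;0.088 -0.038 0.001 0 0 0;0.088 -0.038 0.001 0 0 0'
python3 - <<'E'
from h import *
cal=calibration("wrist"); im=grab_frame("wrist"); save(im,"w3.png",s=1.5)
cal=calibration("top"); im=grab_frame("top"); save(im,"t3.png",(200,110,340,240),4)
E
```

```text
time_s: 5.32
ee_pos: [599.8, -13.7, 36.8]
ee_rot: [-180.0, -0.6, -5.0]
force: [0.8, -0.4, 1.4]
gripper_width: 5.1
```

View pics/w3.png

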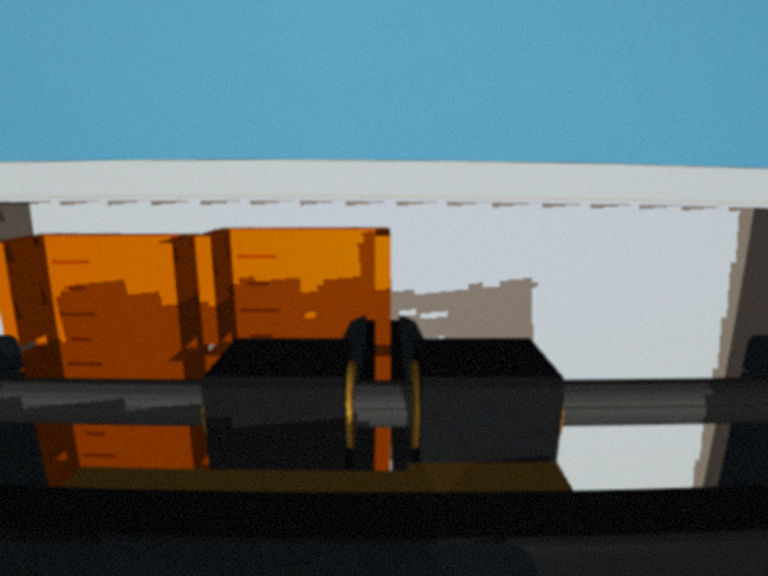

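```bash
python3 - <<'E'
from h import *
cal=calibration("wrist"); im=grab_frame("wrist")
A=amber(im)
ex=np.array([np.cos(np.radians(5.1)),-np.sin(np.radians(5.1))]); ey=np.array([-ex[1],ex[0]])
for c in (60,80,100,115,170,185,200,220,235,248):
    r=np.argmax(A[:,c]); P=atz("wrist",[c,r-.5],9,cal)[0][:2]; print(c,r,(P@ex).round(1),(P@ey).round(1))
E
```

```text
60 156 644.6 143.4
80 156 644.5 132.2
100 156 644.4 121.1
115 156 644.3 112.9
170 153 645.8 83.2
185 153 645.8 75.2
200 153 645.8 67.2
220 152 646.3 56.6
235 152 646.3 48.7
248 152 646.3 41.9
```

```bash
python3 -m jog '-0.003 -0.003 0 0 0 0;-0.003 -0.006 0 0 0 0;-0.003 -0.009 0 0 0 0;-0.003 -0.011 0 0 0 0;-0.003 -0.011 0 0 0 0;-0.003 -0.011 0 0 0 0'
python3 -m jog '0 -0.001 0 0 0 0;0 -0.002 0 0 0 0;0 -0.002 0 0 0 0;0 -0.002 0 0 0 0'
python3 -m jog '0 -0.001 0 0 0 0;0 -0.001 0 0 0 0;0 -0.001 0 0 0 0;0 -0.001 0 0 0 0'
python3 - <<'E'
from h import *
cal=calibration("wrist"); im=grab_frame("wrist"); save(im,"w4.png",(0,120,300,260),2.6)
A=amber(im)
ex=np.array([np.cos(np.radians(5.1)),-np.sin(np.radians(5.1))]); ey=np.array([-ex[1],ex[0]])
for c in (50,70,90,100,150,165,180,200,215,230):
    r=np.argmax(A[:,c]); P=atz("wrist",[c,r-.5],9,cal)[0][:2]; print(c,r,(P@ex).round(1),(P@ey).round(1))
E
```

```text
time_s: 5.97
ee_pos: [597.8, -8.1, 36.8]
ee_rot: [-180.0, -0.5, -5.0]
force: [-1.0, -0.1, 3.4]
gripper_width: 4.9
time_s: 6.3
ee_pos: [597.9, -7.1, 36.8]
ee_rot: [-180.0, -0.5, -5.0]
force: [-0.1, -0.9, 2.1]
gripper_width: 4.9
time_s: 6.63
ee_pos: [598.0, -6.6, 36.8]
ee_rot: [-180.0, -0.5, -5.0]
force: [0.1, -1.6, 1.6]
gripper_width: 4.8
50 152 644.8 155.8
70 152 644.7 144.6
90 152 644.6 133.5
100 152 644.6 128.0
150 153 643.9 101.0
165 153 643.9 92.9
180 153 643.9 84.9
200 153 643.8 74.3
215 153 643.8 66.4
230 152 644.4 58.5
```

View pics/w4.png

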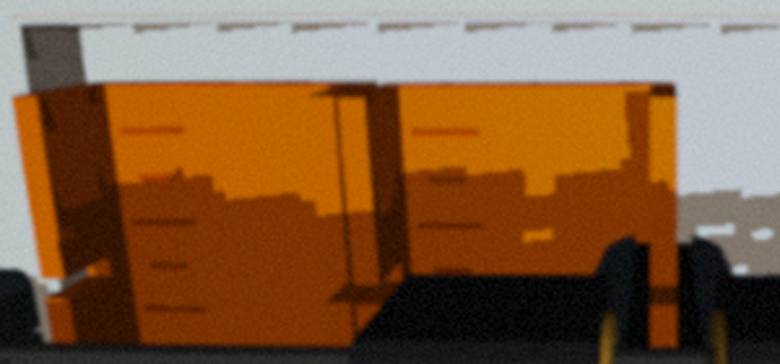

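Pair ends are level within about 0.5 mm, and the walls meet at a thin seam near crop x≈340. Next I release, lift, and move to the third tray.

```bash
python3 -m jog '0 0 0 0 0 0;0 0 0 0 0 0;0 0 0 0 0 0;0 0 0 0 0 0;0 0 0 0 0 0;0 0 -0.05 0 0 0;0 0 -0.1 0 0 0;0 0 -0.18 0 0 0;0 0 -0.26 0 0 0;-0.1 0 -0.3 0 0 0;-0.2 0 -0.3 0 0 0;-0.2 0 -0.3 0 0 0;-0.2 0 -0.3 0 0 0;-0.2 0 -0.3 0 0 0' -0.3
python3 - <<'E'
from h import *
cal=calibration("wrist"); im=grab_frame("wrist"); save(im,"w5.png",(60,0,360,230),2.6)
A=amber(im);n,l,st,ce=cv2.connectedComponentsWithStats(A.astype(np.uint8)); print([ (s.tolist()) for s in st[1:] if s[4]>150])
z=17
c=calibration("wrist")
# joint fit of pair
T=A.copy(); 
k=max(range(1,n),key=lambda i:st[i,4]); T=(l==k)
def S(p):
    a=np.radians(p[2]); e=np.array([-np.sin(a),np.cos(a)])*p[3]/2
    return np.maximum(sil("wrist",[p[0]+e[0],p[1]+e[1],p[2]],17,cal,1,T.shape),sil("wrist",[p[0]-e[0],p[1]-e[1],p[2]],17,cal,1,T.shape))
f=lambda p:np.abs(S(p)-T).sum()/T.sum()
r=minimize(f,[601,52,-5.1,62],method="Nelder-Mead",options=dict(initial_simplex=np.array([601,52,-5.1,62])+[[0,0,0,0],[4,0,0,0],[0,4,0,0],[0,0,3,0],[0,0,0,3]],xatol=.05,fatol=1e-4)); print(r.x.round(1),round(r.fun,3))
E
```

```text
time_s: 7.85
ee_pos: [496.6, 2.4, 186.6]
ee_rot: [-180.0, -0.6, -5.0]
force: [1.1, -0.4, 0.3]
gripper_width: 31.8
[[114, 17, 144, 118, 15350], [172, 241, 15, 57, 351], [328, 243, 10, 56, 274]]
[601.1  51.9  -5.6  61.1] 0.027
```

View pics/w5.png

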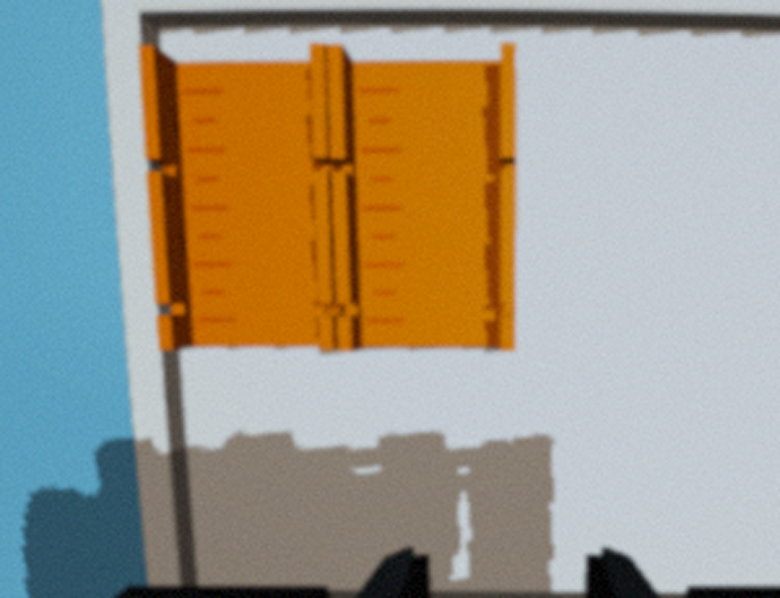

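```bash
python3 -m jog '0.05 -0.646 0 0 0 -0.95;0.05 -0.646 0 0 0 -0.95;0.05 -0.646 0 0 0 -0.95;0.05 -0.646 0 0 0 -0.95;0.05 -0.646 0 0 0 -0.95;0.05 -0.646 0 0 0 -0.95;0.05 -0.646 0 0 0 -0.95;0.05 -0.646 0 0 0 -0.95;0.05 -0.646 0 0 0 -0.95;0.05 -0.646 0 0 0 -0.95;0.05 -0.646 0 0 0 -0.95;0.05 -0.646 0 0 0 -0.95;0.05 -0.646 0 0 0 -0.95' 0.75
python3 -m jog '0 0 0 0 0 -0.95;0 0 0 0 0 -0.95;0 0 0 0 0 -0.95;0 0 0 0 0 -0.95;0 0 0 0 0 -0.95;0 0 0 0 0 -0.95;0 0 0 0 0 -0.95;0 0 0 0 0 -0.95;0 0 0 0 0 -0.95;0 0 0 0 0 -0.95;0 0 0 0 0 -0.95;0 0 0 0 0 -0.95;0 0 0 0 0 -0.95;0 0 0 0 0 -0.95'
python3 - <<'E'
from h import *
cal=calibration("wrist"); im=grab_frame("wrist"); save(im,"w6.png",s=1.2)
print(*fit("wrist",im,(472,342,-14),13,cal,False))
print([(r["confidence"],atz("wrist",r["location"],26,cal)[0].round()) for r in tip_of("tray_top_base","wrist")])
E
```

```text
time_s: 8.98
ee_pos: [552.0, 322.5, 185.7]
ee_rot: [179.4, -0.1, 80.6]
force: [0.0, -0.8, 0.5]
gripper_width: 79.9
time_s: 10.15
ee_pos: [552.7, 322.7, 185.2]
ee_rot: [179.9, 0.6, 165.8]
force: [0.1, 0.5, 0.6]
gripper_width: 79.9
[473.2 343.1 -14.2] 0.05 [ 222   35   70  116 7812]
[(0.93, array([615., 406.,  26.])), (0.91, array([471., 343.,  26.]))]
```

View pics/w6.png

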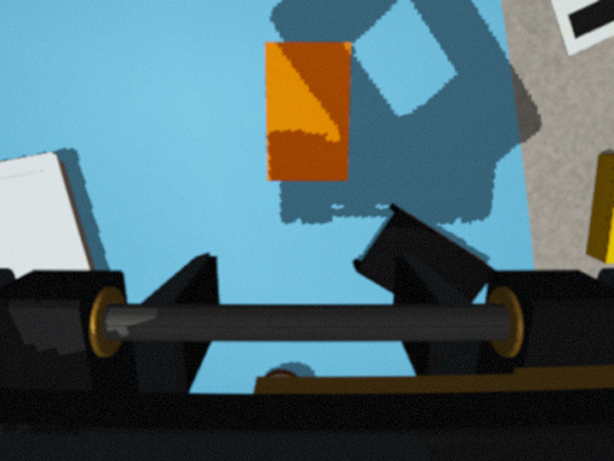

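```bash
python3 -m jog '0.08 0 0.08 0 0.007 0;0.167 0 0.1 0 0.007 0;0.167 0 0.15 0 0.007 0;0.167 0 0.2 0 0.007 0;0.167 0 0.24 0 0.007 0;0.167 0 0.27 0 0.007 0;0.167 0 0.295 0 0.007 0;0.167 0 0.31 0 0.007 0;0.167 0 0.314 0 0.007 0;0.167 0 0.314 0 0.007 0;0.167 0 0.314 0 0.007 0' 0.75 20
```

```text
time_s: 11.17
ee_pos: [473.6, 343.3, 28.2]
ee_rot: [179.8, -0.0, 165.8]
force: [-0.8, -0.1, 0.1]
gripper_width: 79.8
```

```bash
python3 -m jog '0 0 0 0 0 0;0 0 0 0 0 0;0 0 0 0 0 0;0 0 0 0 0 0;0 0 0 0 0 0;0 0 0 0 0 0;0 0 0 0 0 0;0 0 0 0 0 0' -1 20
python3 -m jog '0 0 -0.02 0 0 0;0 0 -0.06 0 0 0;0 0 -0.12 0 0 0;0 0 -0.18 0 0 0;0 0 -0.22 0 0 0;0 0 -0.22 0 0 0;0 0 -0.22 0 0 0'
```

```text
time_s: 11.83
ee_pos: [473.9, 343.5, 28.9]
ee_rot: [179.8, 0.0, 165.8]
force: [-1.2, -0.3, 5.3]
gripper_width: 61.7
time_s: 12.42
ee_pos: [474.1, 343.3, 140.1]
ee_rot: [179.7, 0.1, 165.8]
force: [0.0, 0.5, -1.0]
gripper_width: 62.0
```

```bash
python3 -m jog '-0.39 -0.502 0 0 0 -0.098;-0.39 -0.502 0 0 0 -0.098;-0.39 -0.502 0 0 0 -0.098;-0.39 -0.502 0 0 0 -0.098;-0.39 -0.502 0 0 0 -0.098;-0.39 -0.502 0 0 0 -0.098;-0.39 -0.502 0 0 0 -0.098;-0.39 -0.502 0.05 0 0 -0.098;-0.39 -0.502 0.1 0 0 -0.098;-0.39 -0.502 0.1 0 0 -0.098;-0.39 -0.502 0.1 0 0 -0.098;-0.39 -0.502 0.1 0 0 -0.098;-0.39 -0.502 0.1 0 0 -0.098'
python3 - <<'E'
from h import *
cal=calibration("wrist"); im=grab_frame("wrist"); save(im,"w7.png",s=1.5)
E
```

```text
time_s: 13.5
ee_pos: [602.2, 53.5, 90.1]
ee_rot: [179.7, 0.2, 174.7]
force: [-0.4, -0.0, -0.1]
gripper_width: 61.9
```

View pics/w7.png

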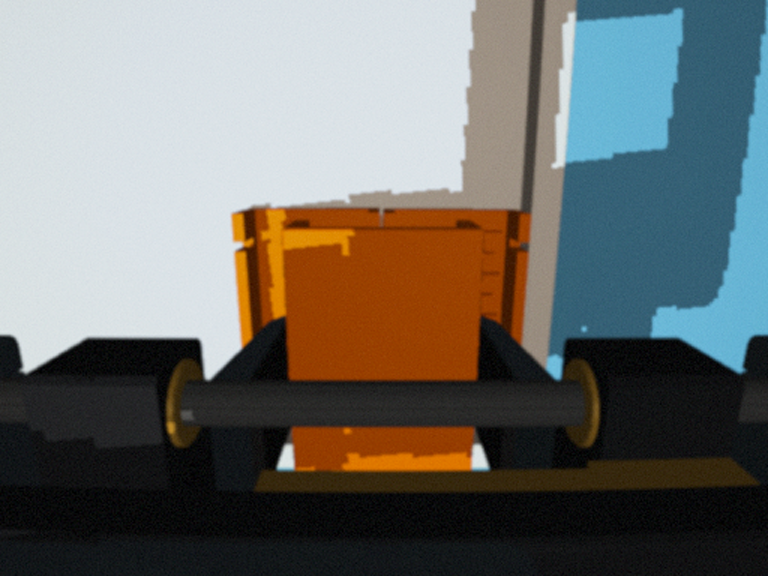

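```bash
python3 - <<'E'
from h import *
cal=calibration("wrist"); im=grab_frame("wrist"); A=amber(im)
ex=np.array([np.cos(np.radians(5.4)),-np.sin(np.radians(5.4))])
g=cv2.cvtColor(im,cv2.COLOR_RGB2GRAY).astype(float)
for c in (200,215,230,245,265,280,295,310):
    r=np.argmax(A[:,c]); print(c,r,[(atz("wrist",[c,r-.5],z,cal)[0][:2]@ex).round(1) for z in (4,9)], (atz("wrist",[c,152],87.2,cal)[0][:2]@ex).round(1), g[136:158,c].astype(int).tolist() if c in(245,280) else "")
print(ray("wrist",[256,192],cal)[0], np.array([601.1,51.9])@ex)
E
```

```text
200 139 [np.float64(544.0), np.float64(543.5)] 543.1 
215 139 [np.float64(544.0), np.float64(543.5)] 543.1 
230 139 [np.float64(544.0), np.float64(543.6)] 543.1 
245 139 [np.float64(544.0), np.float64(543.5)] 543.1 [147, 136, 103, 69, 66, 76, 85, 88, 84, 88, 89, 89, 84, 85, 83, 67, 60, 70, 86, 83, 86, 88]
265 139 [np.float64(543.9), np.float64(543.5)] 543.1 
280 139 [np.float64(543.9), np.float64(543.5)] 543.0 [149, 140, 114, 93, 80, 90, 89, 87, 88, 84, 93, 86, 89, 85, 82, 64, 60, 73, 82, 85, 87, 83]
295 139 [np.float64(543.9), np.float64(543.5)] 543.0 
310 139 [np.float64(543.8), np.float64(543.4)] 543.0 
[532.31828045  57.98269206 237.50525196] 593.5480754616805
```

```bash
python3 -m jog '-0.001 -0.002 0.02 0 0 0;-0.001 -0.002 0.05 0 0 0;-0.001 -0.002 0.07 0 0 0;-0.001 -0.002 0.085 0 0 0;-0.001 -0.002 0.094 0 0 0;-0.001 -0.002 0.097 0 0 0;-0.001 -0.002 0.099 0 0 0;-0.001 -0.002 0.099 0 0 0;-0.001 -0.002 0.099 0 0 0'
python3 -m jog '0 0 0.001 0 0 0;0 0 0.002 0 0 0;0 0 0.003 0 0 0;0 0 0.003 0 0 0'
python3 - <<'E'
from h import *
cal=calibration("wrist"); im=grab_frame("wrist"); save(im,"w8.png",(130,110,390,260),3)
E
```

```text
time_s: 14.35
ee_pos: [603.3, 52.6, 41.3]
ee_rot: [179.7, 0.3, 174.7]
force: [-0.2, 0.4, 0.1]
gripper_width: 62.0
time_s: 14.68
ee_pos: [603.3, 52.7, 39.9]
ee_rot: [179.7, 0.3, 174.7]
force: [-0.3, 0.1, -0.8]
gripper_width: 62.0
```

View pics/w8.png

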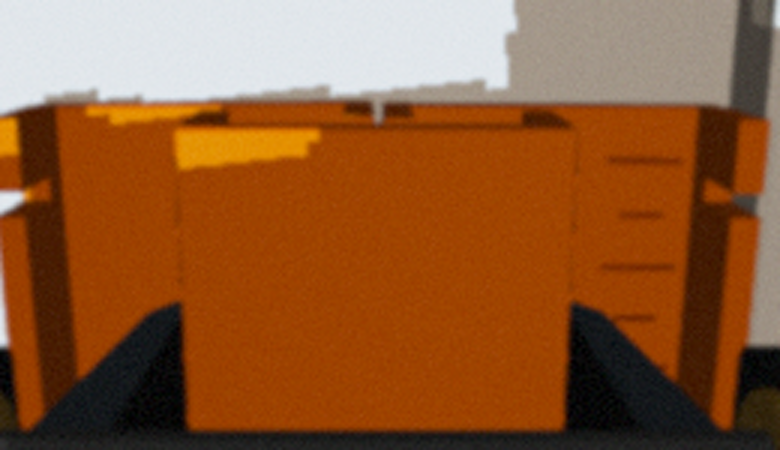

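```bash
python3 - <<'E'
from h import *
cal=calibration("wrist"); im=grab_frame("wrist"); 
ex=np.array([np.cos(np.radians(5.4)),-np.sin(np.radians(5.4))])
print((atz("wrist",[256,144.7],4,cal)[0][:2]@ex).round(1),(atz("wrist",[256,151.5],37,cal)[0][:2]@ex).round(1))
for r in (143,145,147,149,151): print(r,im[r,246:268].sum(1).tolist())
P=atz("wrist",[[255,147],[256,147]],9,cal); print(np.linalg.norm(P[1]-P[0]))
im=cv2.imread("pics/w5.png")
for y in (120,200,260,300,340): print(y,im[y,312:360:3].sum(1).tolist())
E
```

```text
544.3 543.9
143 [301, 303, 307, 309, 304, 307, 321, 357, 407, 446, 443, 428, 418, 399, 420, 404, 412, 403, 402, 409, 419, 413]
145 [124, 119, 109, 112, 116, 105, 140, 197, 312, 405, 419, 326, 220, 183, 167, 161, 157, 154, 161, 170, 187, 213]
147 [150, 146, 153, 142, 141, 131, 134, 173, 287, 403, 408, 302, 172, 105, 114, 102, 130, 103, 107, 106, 129, 189]
149 [234, 234, 235, 230, 219, 212, 213, 240, 307, 389, 383, 308, 220, 182, 176, 187, 185, 181, 178, 183, 196, 195]
151 [176, 176, 177, 187, 181, 175, 177, 176, 207, 247, 233, 190, 178, 183, 177, 188, 183, 169, 176, 176, 189, 173]
0.532584666764216
120 [265, 308, 313, 303, 277, 243, 276, 306, 308, 305, 276, 178, 115, 128, 216, 288]
200 [256, 285, 306, 314, 314, 272, 210, 262, 308, 315, 317, 268, 180, 120, 147, 239]
260 [263, 252, 290, 318, 317, 300, 245, 233, 277, 313, 317, 297, 242, 160, 122, 173]
300 [300, 279, 277, 291, 303, 296, 266, 218, 244, 288, 307, 302, 277, 202, 144, 160]
340 [310, 310, 305, 309, 309, 313, 288, 226, 212, 273, 312, 311, 298, 238, 153, 135]
```

A light slit of about 1.7 mm shows at the near end between the pair. Before laying the third tray I'll close it. I'll raise the tray so its inner wall overlaps the pair's walls by only a few mm and the fingers clear them, then nudge the loose tray flat against the corner tray.

```bash
python3 -m jog '0 0 -0.01 0 0 0;0 0 -0.02 0 0 0;0 0 -0.029 0 0 0;0 0 -0.029 0 0 0;0 0.01 -0.029 0 0 0;0 0.02 -0.029 0 0 0;0 0.03 -0.029 0 0 0;0 0.036 -0.029 0 0 0;0 0.036 -0.029 0 0 0;0 0.036 -0.029 0 0 0'
cat > seam.py <<'E'
from h import *
cal=calibration("wrist"); im=grab_frame("wrist")
u,v=proj("wrist",[601.1-50*np.cos(np.radians(5.4)),51.9+50*np.sin(np.radians(5.4)),9],cal)[0]; print(u,v,state()["ee_pos"].round(1) if hasattr(state()["ee_pos"],"round") else state()["ee_pos"])
u=int(u)
for r in range(int(v)-6,int(v)+8,2): print(r,im[r,u-14:u+16].sum(1).tolist())
E
python3 seam.py
```

```text
time_s: 15.62
ee_pos: [604.8, 70.9, 54.3]
ee_rot: [179.7, 0.3, 174.8]
force: [-0.4, -0.4, -0.6]
gripper_width: 61.7
223.3583690236996 142.17511644121478 [604.8  70.6  54.3]
136 [698, 699, 696, 700, 694, 696, 695, 691, 698, 694, 680, 611, 518, 482, 483, 487, 498, 485, 468, 470, 519, 618, 673, 678, 676, 674, 679, 672, 672, 669]
138 [700, 698, 696, 683, 680, 675, 675, 673, 672, 679, 633, 584, 495, 457, 451, 464, 463, 462, 461, 458, 480, 512, 509, 490, 474, 492, 490, 484, 489, 486]
140 [557, 567, 554, 498, 465, 459, 460, 465, 460, 445, 441, 445, 425, 444, 445, 472, 457, 457, 452, 438, 427, 452, 440, 431, 440, 444, 445, 436, 448, 455]
142 [249, 242, 229, 243, 213, 196, 177, 175, 188, 190, 183, 182, 195, 265, 345, 376, 358, 320, 274, 255, 239, 243, 260, 242, 259, 247, 282, 278, 301, 304]
144 [216, 202, 175, 152, 137, 129, 129, 140, 126, 116, 97, 110, 113, 143, 191, 187, 157, 127, 116, 136, 112, 122, 112, 110, 144, 184, 222, 225, 226, 226]
146 [226, 220, 207, 211, 211, 215, 222, 205, 206, 204, 151, 122, 144, 166, 169, 173, 175, 176, 170, 162, 171, 172, 138, 131, 145, 198, 228, 236, 236, 238]
148 [229, 238, 228, 221, 227, 242, 238, 251, 231, 225, 172, 135, 136, 193, 222, 225, 232, 231, 240, 241, 232, 221, 192, 158, 157, 205, 225, 243, 231, 244]
```

```bash
python3 -m jog '0 0.003 0 0 0 0;0 0.004 0 0 0 0;0 0.005 0 0 0 0;0 0.006 0 0 0 0;0 0.007 0 0 0 0;0 0.007 0 0 0 0;0 0.007 0 0 0 0'
python3 seam.py | head -6
```

```text
time_s: 16.25
ee_pos: [605.1, 74.1, 54.3]
ee_rot: [179.7, 0.3, 174.7]
force: [0.2, -0.4, -0.4]
gripper_width: 62.1
217.61854088339663 142.15852617150708 [605.1  74.1  54.4]
136 [696, 698, 690, 696, 698, 698, 697, 702, 698, 698, 694, 704, 697, 693, 694, 699, 701, 696, 695, 695, 697, 694, 680, 682, 676, 677, 672, 675, 677, 679]
138 [697, 695, 695, 696, 694, 672, 688, 672, 681, 675, 670, 677, 665, 626, 600, 586, 581, 587, 584, 579, 581, 564, 532, 495, 487, 488, 494, 481, 484, 486]
140 [566, 565, 558, 536, 514, 477, 456, 450, 457, 450, 449, 446, 456, 435, 436, 430, 454, 446, 441, 449, 444, 425, 434, 441, 446, 440, 429, 438, 440, 434]
142 [342, 347, 357, 333, 323, 279, 208, 207, 194, 194, 190, 178, 197, 193, 204, 240, 290, 306, 295, 258, 243, 252, 253, 260, 261, 270, 264, 278, 281, 272]
144 [329, 302, 286, 272, 233, 180, 142, 124, 120, 120, 116, 115, 113, 97, 115, 122, 124, 126, 108, 119, 115, 108, 127, 108, 133, 194, 225, 221, 224, 224]
```

```bash
python3 -m jog '0 0.001 0 0 0 0;0 0.002 0 0 0 0;0 0.002 0 0 0 0;0 0.002 0 0 0 0'
python3 seam.py | head -6|tail -3
```

```text
time_s: 16.63
ee_pos: [605.2, 75.1, 54.4]
ee_rot: [179.7, 0.3, 174.7]
force: [-0.3, -0.6, -0.4]
gripper_width: 61.8
140 [565, 570, 565, 552, 507, 471, 467, 465, 499, 587, 651, 631, 575, 470, 439, 411, 423, 430, 455, 438, 445, 435, 434, 436, 433, 425, 429, 446, 444, 433]
142 [346, 353, 350, 346, 340, 329, 321, 285, 251, 253, 280, 259, 235, 203, 196, 183, 197, 241, 283, 297, 284, 252, 251, 255, 249, 245, 267, 251, 278, 288]
144 [322, 319, 302, 294, 290, 276, 238, 181, 135, 135, 121, 119, 116, 112, 107, 118, 110, 114, 118, 109, 110, 111, 119, 114, 104, 153, 182, 215, 222, 230]
```

```bash
python3 -m jog '0 -0.012 0 0 0 0;0 -0.026 0 0 0 0;0 -0.038 0 0 0 0;0 -0.043 0 0 0 0;0 -0.043 0 0 0 0;0 -0.043 0 0 0 0;0 -0.043 0.01 0 0 0;0 -0.043 0.018 0 0 0;0 -0.043 0.025 0 0 0;0 -0.043 0.028 0 0 0;0 -0.043 0.028 0 0 0'
python3 - <<'E'
from h import *
cal=calibration("wrist"); im=grab_frame("wrist"); save(im,"w9.png",(130,110,390,260),3)
A=amber(im); ex=np.array([np.cos(np.radians(5.4)),-np.sin(np.radians(5.4))]); z=state()["ee_pos"][2]-2.9
for c in (165,210,230,245,265,280,295,330):
    r=np.argmax(A[:,c]); k=np.argmin(im[147:158,c].sum(1))+147; print(c,r,k,[(atz("wrist",[c,y],zz,cal)[0][:2]@ex).round(1) for y,zz in((r-.5,4),(k,z))])
E
python3 seam.py
```

```text
time_s: 17.6
ee_pos: [602.8, 53.9, 39.4]
ee_rot: [179.7, 0.2, 174.8]
force: [0.8, -0.3, -1.2]
gripper_width: 61.9
165 146 153 [np.float64(544.0), np.float64(544.0)]
210 145 151 [np.float64(543.5), np.float64(543.1)]
230 145 151 [np.float64(543.5), np.float64(543.1)]
245 146 152 [np.float64(544.0), np.float64(543.5)]
265 146 149 [np.float64(544.0), np.float64(542.2)]
280 146 152 [np.float64(544.0), np.float64(543.5)]
295 146 152 [np.float64(544.0), np.float64(543.5)]
330 146 147 [np.float64(543.9), np.float64(541.2)]
253.08020813377954 145.02486930292324 [603.3  53.9  40.1]
139 [558, 515, 485, 481, 479, 539, 627, 681, 693, 692, 694, 688, 688, 691, 693, 687, 685, 672, 666, 662, 673, 659, 663, 671, 653, 611, 574, 573, 567, 564]
141 [446, 453, 447, 458, 458, 513, 574, 592, 577, 572, 564, 567, 563, 566, 562, 545, 512, 490, 474, 469, 470, 482, 478, 477, 473, 459, 449, 465, 456, 449]
143 [410, 400, 406, 411, 411, 415, 413, 427, 416, 403, 401, 394, 412, 402, 411, 426, 406, 439, 438, 439, 434, 445, 433, 434, 439, 442, 438, 433, 440, 425]
145 [232, 230, 234, 231, 238, 231, 221, 195, 164, 157, 164, 158, 159, 159, 161, 181, 230, 249, 262, 235, 249, 244, 254, 247, 244, 262, 248, 256, 273, 262]
147 [231, 238, 228, 221, 229, 224, 204, 161, 127, 118, 110, 108, 108, 118, 106, 109, 110, 117, 103, 110, 104, 110, 125, 106, 113, 126, 152, 208, 225, 225]
149 [235, 227, 237, 231, 240, 225, 205, 193, 186, 182, 196, 188, 182, 176, 176, 177, 164, 165, 146, 144, 144, 149, 146, 144, 150, 136, 167, 196, 227, 226]
151 [180, 175, 178, 183, 178, 184, 179, 181, 193, 187, 188, 174, 177, 172, 178, 178, 169, 171, 171, 186, 173, 174, 170, 180, 164, 176, 176, 176, 181, 175]
```

View pics/w9.png

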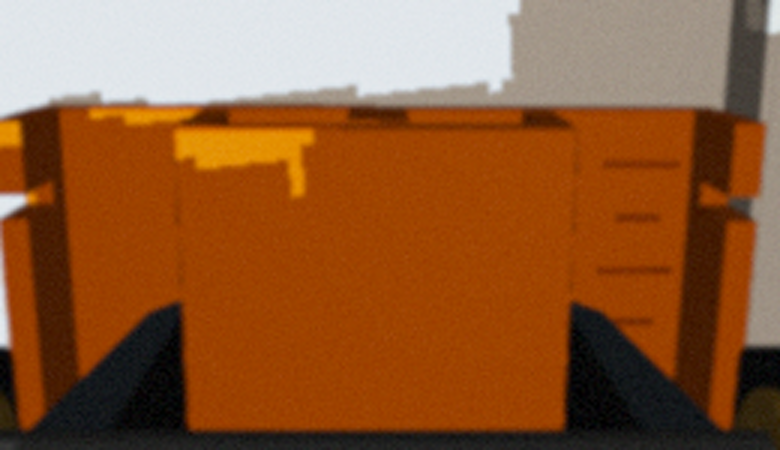

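Seam closed, ends level, and the third tray's walls straddle the pair. Lowering to contact.

```bash
python3 -m jog '0 0 0.001 0 0 0;0 0 0.002 0 0 0;0 0 0.003 0 0 0;0 0 0.003 0 0 0;0 0 0.003 0 0 0'
python3 -m jog '0 0 0.001 0 0 0;0 0 0.002 0 0 0;0 0 0.002 0 0 0;0 0 0.002 0 0 0'
```

```text
time_s: 18.12
ee_pos: [603.3, 53.9, 38.6]
ee_rot: [179.7, 0.3, 174.8]
force: [-0.5, -0.6, -0.8]
gripper_width: 61.9
time_s: 18.45
ee_pos: [603.4, 53.9, 38.1]
ee_rot: [179.7, 0.3, 174.8]
force: [-0.4, 0.2, 3.9]
gripper_width: 61.7
```

```bash
python3 -m jog '0 0 0 0 0 0;0 0 0 0 0 0;0 0 0 0 0 0;0 0 0 0 0 0;0 0 0 0 0 0;0 0 0 0 0 0' 0.6
python3 -m jog '0 0 -0.02 0 0 0;0 0 -0.06 0 0 0;0 0 -0.12 0 0 0;0 0 -0.2 0 0 0;0 0 -0.28 0 0 0;-0.1 0 -0.3 0 0 0;-0.18 0 -0.3 0 0 0;-0.18 0 -0.3 0 0 0;-0.18 0 -0.3 0 0 0;-0.18 0 -0.3 0 0 0'
python3 - <<'E'
from h import *
cal=calibration("wrist"); im=grab_frame("wrist"); save(im,"w10.png",(100,0,420,240),2.4)
T=amber(im); n,l,st,ce=cv2.connectedComponentsWithStats(T.astype(np.uint8)); k=1+np.argmax(st[1:,4]); T=l==k
def S(p):
    a=np.radians(p[2]); e=np.array([-np.sin(a),np.cos(a)])*31
    return np.maximum(sil("wrist",[p[0]+e[0],p[1]+e[1],p[2]],17,cal,1,T.shape),sil("wrist",[p[0]-e[0],p[1]-e[1],p[2]],17,cal,1,T.shape))
p0=np.array([601,53,-5.3])
r=minimize(lambda p:np.abs(S(p)-T).sum()/T.sum(),p0,method="Nelder-Mead",options=dict(initial_simplex=p0+[[0,0,0],[4,0,0],[0,4,0],[0,0,3]],xatol=.05,fatol=1e-4)); print(r.x.round(1),round(r.fun,3))
c=proj("wrist",np.array([[r.x[0]+i*50*np.cos(np.radians(r.x[2])),r.x[1]+i*50*np.sin(np.radians(r.x[2])),35] for i in (-1,1)]),cal); print("expected top-face end mids, crop px",((c-[100,0])*2.4).round())
E
```

```text
time_s: 18.95
ee_pos: [603.4, 53.9, 38.0]
ee_rot: [179.7, 0.3, 174.8]
force: [-0.7, -0.4, -0.3]
gripper_width: 73.1
time_s: 19.78
ee_pos: [691.3, 44.9, 187.8]
ee_rot: [179.7, 0.2, 174.7]
force: [-0.7, 0.5, -0.5]
gripper_width: 73.3
[601.8  53.1  -5.2] 0.054
expected top-face end mids, crop px [[373.  59.]
 [373. 347.]]
```

View pics/w10.png

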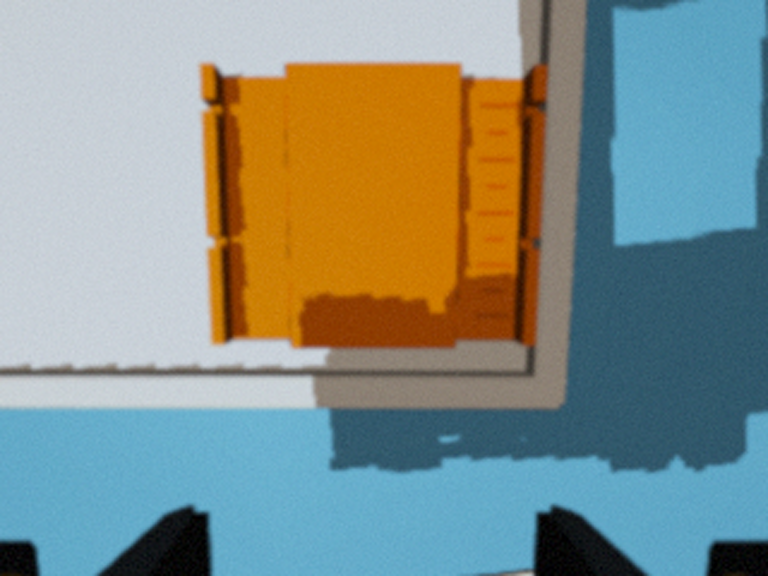

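Picture: the third tray lies flat between the pair's outer walls. Its end edges are at crop rows 63 and 347, against 59 and 347 expected for a fully seated tray, so they agree within about 1.5 mm.

```bash
python3 -c "
from workcell import *
print(job_done())"
```

```text
the job is handed in; nothing more can be done
None
```

The three amber trays are interlocked in the dish, and the job was handed in at about 20 s of the 64 s allowed.

- **Loose tray:** I gripped it by one wall and slid it along the dish floor up to the corner tray. A slit of about 1.7 mm was left at the near end. I closed it with a light nudge from the third tray's wall while I still held that tray.
- **Corner tray:** It is still in its corner, but that nudge may have moved it up to about 1 mm towards the left rim.
- **Third tray:** I lowered it to contact at the height expected for fully down (tool at 38.1 mm against 37.9 mm predicted, about 4 N), then released it. The gripper came away clear.

**Last checks:**
- The seam between the pair no longer showed any light.
- The pair's ends were level within about 0.5 mm.
- The third tray's ends were within about 1.5 mm of theirs. Its far end matched the expected position, and its near end was about 1.4 mm off, close to the measuring error.
- I did not take a last picture of the tip box, the bottles and the comb. The arm never went near them at low height.

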